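# Set a fruit to steam: basket on the steam collar, fruit in, lid on, heat up

### The job

Set the mandarin to steam. Take the bamboo lid off the steamer and lay it flat on the table, seat the bamboo basket squarely on the steam collar with the mandarin inside it, close it with the lid fitted fully down over the basket's rim, and only then turn the heat dial clockwise as far as it goes. Set things down gently rather than dropping them, and leave the lemon and the spice jar where they are.

Things in the scene. Friction and masses are not known exactly. Their poses are not given: they have to be found in the camera images.
- lid: Round bamboo lid, 147 mm across. Origin: centre of its underside, z up. Skirt, inner diameter 133, 22 deep, under a flat panel with its top 29 mm above the origin. Grip: flat bar along the lid's x axis, 70 long, 11 wide (y), 11 high, its middle 57.5 mm above the origin, 22 mm free below it between uprights at x = +-30. At the start it sits on the steam collar, origin at the collar's seat.
- basket: Open round bamboo basket, 147 mm across, 65 high, upright on the table. Origin: centre of its underside, z up. Skirt below: inner diameter 133, 14 deep. Floor top at z 19 mm, cavity 119 across. Side wall 13 thick (radius 59.5 to 72.5) up to a ledge at z 53; above it a thin lip (radius 59.5 to 64, tapering to 62.8) up to z 65. Pinch it across the wall from above, one finger inside.
- basket_ledge (a point): Point on the basket's axis at the height of the ledge, 53 mm above the basket's origin, z up. With the lid fully down its skirt stands on the ledge, round the lip, and the lid's origin is at this point.
- mandarin: Whole mandarin, nearly round, 58 mm across and 52 high. Origin: centre of its underside at the start (it turns with the fruit, so aim at mandarin_centre). It stands on the table to the left or the right of the steamer.
- lemon: Bystander: lemon, oval with pointed ends, 71 x 53 x 51 mm; origin at the centre of its underside at the start. It stands on the other side of the steamer from the mandarin.
- heat_dial (a joint): Angle of the heat dial in rad: 0 is off, grows as it is turned clockwise seen from above, stop at 1.5 (fully up). At the start it stands between 0.05 and 0.25.
- heat_dial_grip (a point): Point on the dial's upright axis at the height to grip, 37 mm above the housing's top face. The dial's grip bar lies along this point's x axis and turns with the dial: 42 long, 14 thick (along y), its top 7 mm above this point, its foot plate 23 mm below it.
- steamer: Fixed steamer: steel housing 330 long (its x axis), 180 wide, 75 high. Origin: centre of its underside on the table; -x is the dial end, toward the robot. The round steam collar stands on its top at x = +70 mm, the heat dial at x = -120 mm.
- steam_collar (a point): Seat of the steam collar: point on the collar's axis at the housing's top face, 75 mm above the table; z up. The collar is a round steel rim standing 12 mm above this face, outer diameter 128 at the foot and 125 at the top; the basket's skirt fits over it and stands on the face, basket's origin at this point.
- spice_jar: Bystander: slim glass spice jar with a screw cap, 45 mm across, 106 high, standing on the table to the right; origin at the centre of its underside.
- mandarin_centre (a point): Middle of the mandarin, 26 mm above the table at the start.
Things that resemble listed ones, but are neither listed nor needed, are in the scene too. What is shaped like the mandarin but turquoise is not meant.

How it is judged:
On the way, in this order (a step that is already met when the one before it is completed fails the run):
1. the lid is off the steamer and lies flat on the table, released (height (world z) of lid below 0.02 m and angle between lid's own z axis and vertical below 0.1 rad and contact force between the fingers and lid below 0.1 N and linear speed of lid below 0.03 m/s), for 0.2 s.
2. the basket is seated on the steam collar with the mandarin inside, both released (horizontal distance between basket and steam_collar below 0.005 m and z of basket in the frame of steam_collar between -0.004 and 0.004 m and angle between the z axis of basket and the z axis of steam_collar, either way round below 0.05 rad and horizontal distance between mandarin_centre and basket below 0.045 m and z of mandarin_centre in the frame of basket between 0.03 and 0.065 m and contact force between the fingers and basket below 0.1 N and contact force between the fingers and mandarin below 0.1 N and linear speed of each of basket, mandarin below 0.03 m/s), for 0.2 s.
3. the lid is fully down on the basket, released, with the heat still off (horizontal distance between basket and steam_collar below 0.005 m and z of basket in the frame of steam_collar between -0.004 and 0.004 m and angle between the z axis of basket and the z axis of steam_collar, either way round below 0.05 rad and horizontal distance between mandarin_centre and basket below 0.045 m and z of mandarin_centre in the frame of basket between 0.03 and 0.065 m and horizontal distance between lid and basket_ledge below 0.005 m and z of lid in the frame of basket_ledge between -0.004 and 0.004 m and angle between the z axis of lid and the z axis of basket_ledge, either way round below 0.05 rad and contact force between the fingers and lid below 0.1 N and linear speed of lid below 0.03 m/s and value of joint heat_dial below 0.45 rad), for 0.2 s.
4. the heat dial is turned fully up (horizontal distance between basket and steam_collar below 0.005 m and z of basket in the frame of steam_collar between -0.004 and 0.004 m and angle between the z axis of basket and the z axis of steam_collar, either way round below 0.05 rad and horizontal distance between mandarin_centre and basket below 0.045 m and z of mandarin_centre in the frame of basket between 0.03 and 0.065 m and horizontal distance between lid and basket_ledge below 0.005 m and z of lid in the frame of basket_ledge between -0.004 and 0.004 m and angle between the z axis of lid and the z axis of basket_ledge, either way round below 0.05 rad and value of joint heat_dial above 1.35 rad), for 0.2 s.
At the end, for the whole second after the job is handed in: The basket is seated on the steam collar and the lid on the basket, each within 5 mm of centre, within 4 mm of full depth and level within 0.05 rad; the mandarin lies inside the basket under the lid; the heat dial reads over 1.35 rad (stop 1.5); all at rest (all of step 4 and linear speed of each of basket, lid, mandarin below 0.03 m/s); the robot touches nothing.
It fails at once if the heat is turned up (dial past 0.45 rad) while the basket is not seated, loaded and closed with the lid (value of joint heat_dial above 0.45 rad and not (horizontal distance between basket and steam_collar below 0.005 m and z of basket in the frame of steam_collar between -0.004 and 0.004 m and angle between the z axis of basket and the z axis of steam_collar, either way round below 0.05 rad and horizontal distance between mandarin_centre and basket below 0.045 m and z of mandarin_centre in the frame of basket between 0.03 and 0.065 m and horizontal distance between lid and basket_ledge below 0.005 m and z of lid in the frame of basket_ledge between -0.004 and 0.004 m and angle between the z axis of lid and the z axis of basket_ledge, either way round below 0.05 rad)).
It fails at once if the mandarin, the basket or the lid is dropped (moves over 0.8 m/s, about a 35 mm fall, without being held) ((linear speed of mandarin above 0.8 m/s and contact force between the fingers and mandarin below 0.1 N) or (linear speed of basket above 0.8 m/s and contact force between the fingers and basket below 0.1 N) or (linear speed of lid above 0.8 m/s and contact force between the fingers and lid below 0.1 N)).
It fails at once if the lemon is moved by more than 30 mm (distance of lemon from where it was at the start of the episode above 0.03 m).
It fails at once if the spice jar is moved by more than 30 mm (distance of spice_jar from where it was at the start of the episode above 0.03 m).
It also fails if it takes over 72 s, if anything falls off the work surface, if the arm or the gripper's body presses on something with over 40 N, if the wrist force passes 120 N, or if a joint passes its speed limit or range.

### The arm

A 6-joint arm with a two-finger parallel gripper is mounted at the origin on a cart in front of the work surface, level with it; the furniture and walls round the work are solid. World frame = base frame: x ahead of the robot, y to its left, z up, the work surface at z = 0. Lengths are in m, angles in rad, forces in N, time in s.
With the tool pointing down it reaches from about 0.375 to 0.9 m from the base axis. Payload 3.1 kg.
Tool frame: the origin (TCP) lies at the very end of the fingers, on their centre line; the grasp point (between the pads) lies 19 mm behind it; z points along the fingers, y is the line along which they close (so a half turn about z gives the same grasp; the last joint's range is limited). The gripper opens to 85 mm and grips with 20 to 120 N. Pads are 22 mm wide; open, the fingers measure 114 mm over their backs; the gripper's body (76 mm by 85 mm) begins 54 mm behind the grasp point. The pads swing forward as they close: fully open they stand 13 mm farther back than shut.
Start: joints at [-1.349, 0.527, 1.433, -0, 1.181, -0.178], TCP at [0.243, -0.576, 0.231] pointing down, gripper open.
Joint ranges: [-3.08, 3.08], [-0.75, 2.2], [0.22, 2.44], [-1.43, 4.57], [0, 2.65], [-2.85, 2.85]. Speed limits (rad/s): [2.79, 2.79, 3.14, 3.14, 3.14, 3.14].

### API

Orientations are given as a unit quaternion [x, y, z, w].
In Python, from station import telemetry, snapshot, ticket gives the robot as it stands.
- The arm moves only by the tool move_arm, never from a script. Its argument "commands" is text: rows parted by semicolons, each of 7 numbers parted by spaces: the shift along the tool's x, y, z in mm, then the turn, a rotation vector about the tool's x, y, z in degrees, then the opening, from -1 (shut) to 1 (fully open). A call has exactly 5 rows; each row is the pose to reach, as a shift and turn from the pose commanded when the call began, along the tool's axes at that moment; what a row does not reach only later rows make up. A row lasts 1/8 s, in which the tool goes at most 62.5 mm and 10.7 degrees, less where a joint would pass 70% of its speed; a pose out of reach is approached as far as the arm can. A call with a gripper value outside its range is refused whole. The fingers move at their own pace and stop on an object; "grip_force" is the grip in N (left out, the last holds). Time passes only in rows, so rows that repeat a pose let the fingers close, or fill a call up. It gives the time, the measured TCP pose, the force, the opening and the grip force at its end, in the units of the state.
- telemetry.sense(): the state, without advancing time (a new reading comes with each control period).
- snapshot(name): name is "scene" or "top" or "wrist"; returns a dict with "image" (480x640x3 uint8, red, green, blue), "fx", "fy", "cx", "cy" (pixels), "pose" (4x4, takes a point from camera to world coordinates). Camera axes: x right, y down, z forward; pixel columns grow to the right and rows downward; lengths in m; the calibration is good to about 2 mm. A picture is of the moment at which its call begins. There is no depth.
- ticket.sign_off(): hands the job in; it is judged then, once.
The state is a dict: "t": time; "q": joint angles; "qd": joint speeds; "tau": joint torques, N m; "tcp_pos": TCP position; "tool_rot": TCP orientation; "force": force on the tool from outside, world axes, zero at the start; "ft_torque": the same for the moment, N m; "finger_gap": opening from 0.0 (shut) to 1.0 (fully open); "gripper_force": force on a finger pad.
Only numpy, scipy, OpenCV 4.12 (cv2) and the standard library are available. Lean on these libraries where they do the work, as an engineer would, in place of code of your own. Each camera call takes 0.05 s, during which the arm holds its last target. There are 200 camera calls.

## Working session

There is one attempt and no reset: what is moved stays moved. The work goes in short steps, Python scripts to look and compute and a tool call to move; the robot and the scene stay as the last step left them, time stands still between calls to the robot, and variables do not carry over. Pictures are saved under pics/ and viewed, at most 10 in all, crops included, and the job is handed in when it is done.

Besides the shell and the picture viewer there is one more tool, called after "Emit:" by a JSON object that holds its "api" and its "payload". move_arm: Moves the arm, as the interface text tells. Its arguments: {"type":"object","properties":{"commands":{"type":"string"},"grip_force":{"type":"number"}},"required":["commands"]}

```bash
mkdir -p pics; ls; cat > h.py <<'E'
import numpy as np, cv2
from station import telemetry, snapshot, ticket
from scipy.spatial.transform import Rotation as R
def save(n,f):
    s=snapshot(n); cv2.imwrite(f,s["image"][:,:,::-1]); np.savez(f[:-4],**s); return s
def ray(s,u,v):
    P=np.array(s["pose"]); d=P[:3,:3]@[(u-s["cx"])/s["fx"],(v-s["cy"])/s["fy"],1]; return P[:3,3],d
def on(s,u,v,z):
    o,d=ray(s,u,v); return o+d*(z-o[2])/d[2]
def pix(s,p):
    P=np.array(s["pose"]); c=P[:3,:3].T@(np.array(p)-P[:3,3]); return c[0]/c[2]*s["fx"]+s["cx"],c[1]/c[2]*s["fy"]+s["cy"]
def st():
    t=telemetry.sense(); r=R.from_quat(t["tool_rot"]).as_matrix()
    print("t",round(t["t"],2),"tcp",np.round(t["tcp_pos"],4),"gap",round(float(t["finger_gap"]),3),"F",np.round(t["force"],1)); print(np.round(r,3)); return t,r
E
python3 - <<'E'
from h import *
st()
for n in("scene","top"):
    s=save(n,f"pics/{n}0.png"); print(s["fx"],s["cx"],s["cy"],np.round(s["pose"],3))
E
```

```text
pics
t 0.0 tcp [ 0.2431 -0.575   0.2303] gap 1.002 F [-0.4  0.  -0.2]
[[ 0.921  0.389 -0.   ]
 [ 0.389 -0.921  0.002]
 [ 0.    -0.002 -1.   ]]
489.8263701808609 310.55742122897533 245.20037000089346 [[-0.697 -0.384  0.605 -0.292]
 [-0.717  0.356 -0.599  0.873]
 [ 0.015 -0.852 -0.524  0.843]
 [ 0.     0.     0.     1.   ]]
434.0009394268124 315.76904809573773 247.57324232232224 [[ 0.017 -0.999  0.045  0.512]
 [-1.    -0.018 -0.012  0.012]
 [ 0.013 -0.044 -0.999  1.139]
 [ 0.     0.     0.     1.   ]]
```

View pics/top0.png

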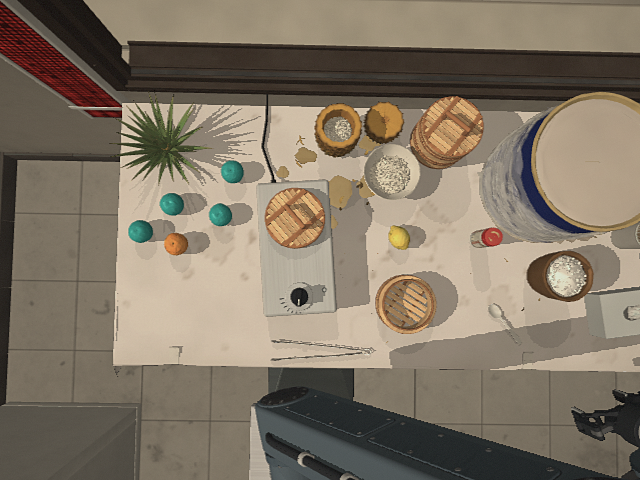

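View pics/scene0.png

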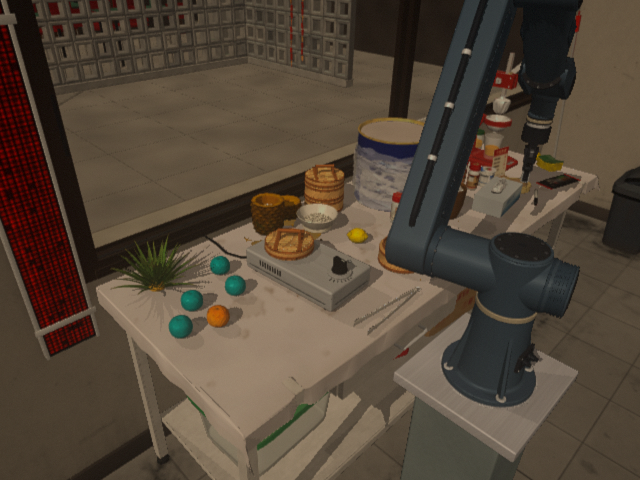

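Top view candidates:
- **Mandarin:** orange fruit at (176,244). The four turquoise ones, at (140,231), (171,204), (220,215) and (232,171), are decoys.
- **Lid:** the one on the collar at (296,218). The stacked steamer at (450,125) is a decoy.
- **Basket:** the open slatted one at (406,304). The pots at (338,128) and (384,122) and the bowls are decoys.
- **Other items:** dial (299,297), lemon (399,237), jar (488,237).

Next I'll check these in a close crop and measure them.

```bash
python3 - <<'E'
from h import *
s=dict(np.load("pics/top0.npz")); im=s["image"][:,:,::-1].copy()
hsv=cv2.cvtColor(im,cv2.COLOR_BGR2HSV)
def blob(m,box,name,z):
    u0,v0,u1,v1=box; k=np.zeros_like(m); k[v0:v1,u0:u1]=m[v0:v1,u0:u1]
    c=max(cv2.findContours(k,cv2.RETR_EXTERNAL,cv2.CHAIN_APPROX_NONE)[0],key=cv2.contourArea)
    (u,v),r=cv2.minEnclosingCircle(c); e=cv2.fitEllipse(cv2.convexHull(c)); 
    print(name,np.round([u,v,r],1),"ell",np.round(e[0]+e[1],1),np.round(on(s,*e[0],z),4), "mm/ell",np.round(np.array(e[1])*(s["pose"][2,3]-z)/s["fx"]*1000))
wood=cv2.inRange(hsv,(5,60,40),(28,255,255)); wood=cv2.morphologyEx(wood,cv2.MORPH_CLOSE,np.ones((5,5)))
blob(wood,(155,225,198,265),"mandarin",.026)
blob(wood,(255,180,335,255),"lid",.104)
blob(wood,(365,262,445,345),"basket",.053)
blob(cv2.inRange(hsv,(20,120,80),(35,255,255)),(380,220,418,255),"lemon",.025)
# housing corners
for c in [(258,183),(328,180),(336,312),(264,318)]: print(np.round(on(s,*c,.075),3))
f=lambda u,v,w:cv2.resize(im[v-w:v+w,u-w:u+w],(380,290 if 0 else 380),interpolation=cv2.INTER_CUBIC)
g=np.hstack([cv2.resize(im[175:325,245:345],(400,600),interpolation=2),np.vstack([cv2.resize(im[260:350,360:450],(400,400),interpolation=2),cv2.resize(im[215:275,140:260],(400,200),interpolation=2)])])
cv2.imwrite("pics/crop.png",g)
E
```

```text
mandarin [175.3 243.6  12.2] ell [175.3 243.5  23.   24.4] [0.5658 0.3579 0.026 ] mm/ell [59. 63.]
lid [294.2 217.7  30.7] ell [294.3 217.6  60.6  61.1] [0.6293 0.0522 0.104 ] mm/ell [145. 146.]
basket [405.1 304.   31.2] ell [405.3 303.5  59.1  62.3] [ 0.4249 -0.227   0.053 ] mm/ell [148. 156.]
lemon [398.5 237.   13.3] ell [398.9 237.   19.4  25.6] [ 0.593  -0.2151  0.025 ] mm/ell [50. 66.]
[0.717 0.144 0.075]
[ 0.727 -0.028  0.075]
[ 0.403 -0.053  0.075]
[0.386 0.122 0.075]
```

View pics/crop.png

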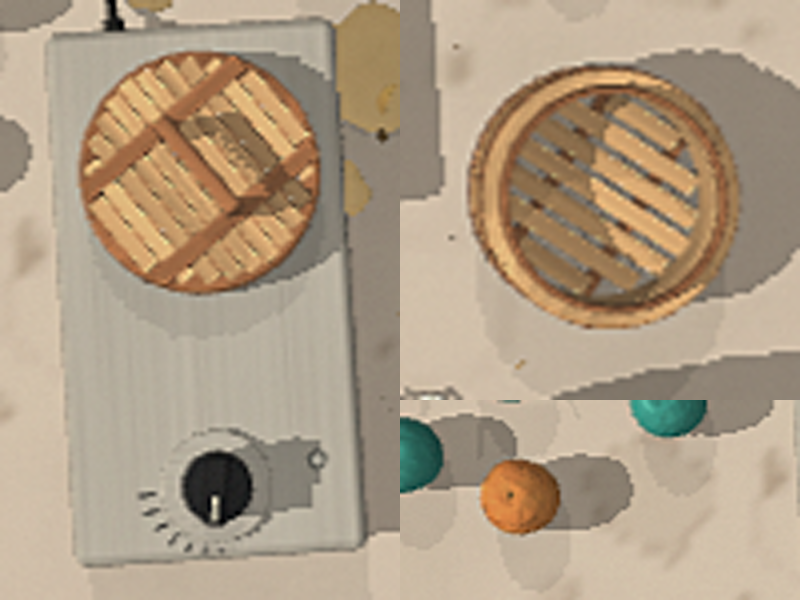

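The crop confirms the orange mandarin, the lid on the collar with its bar running about 43° diagonally, the open basket and the dial. The measurements agree with each other: collar from the housing (0.628, 0.051), lid (0.629, 0.052). Moving above the lid.

Emit:
{"api": "move_arm", "payload": {"commands": "40 -28 -2 0 0 0 1; 80 -57 -4 0 0 0 1; 120 -85 -6 0 0 0 1; 160 -114 -8 0 0 0 1; 200 -142 -10 0 0 0 1"}}

```text
t: 0.72
tcp_pos: [0.3727, -0.3654, 0.241]
tool_rot: [0.98, 0.198, -0.0, -0.0]
force: [-0.1, -0.7, 0.7]
finger_gap: 1.002
gripper_force: 0.0
```

Emit:
{"api": "move_arm", "payload": {"commands": "40 -28 -2 0 0 0 1; 80 -57 -4 0 0 0 1; 120 -85 -6 0 0 0 1; 160 -114 -8 0 0 0 1; 200 -142 -10 0 0 0 1"}}

```text
t: 1.35
tcp_pos: [0.5016, -0.1568, 0.2511]
tool_rot: [0.98, 0.199, -0.0, -0.0]
force: [0.9, -0.3, -0.3]
finger_gap: 1.0
gripper_force: 0.0
```

Emit:
{"api": "move_arm", "payload": {"commands": "40 -28 -2 0 0 -4 1; 80 -57 -4 0 0 -8 1; 120 -85 -6 0 0 -12 1; 160 -114 -8 0 0 -16 1; 200 -142 -10 0 0 -20 1"}}

```text
t: 1.98
tcp_pos: [0.6305, 0.0518, 0.2609]
tool_rot: [0.93, 0.367, -0.0, -0.0]
force: [0.3, -0.2, -0.2]
finger_gap: 1.0
gripper_force: 0.0
```

```bash
cat >> h.py <<'E'
def go(p,yaw=None):
    "shift (mm, tool axes) and turn (deg about tool z) to reach p with tool x at yaw (mod pi)"
    t,r=st(); d=r.T@(np.array(p)-t["tcp_pos"])*1000; y=np.arctan2(r[1,0],r[0,0])
    a=0 if yaw is None else -np.degrees((yaw-y+np.pi/2)%np.pi-np.pi/2)
    print("shift",np.round(d,1),"turn",round(a,1),"yaw",round(y,3),"q6",round(t["q"][5],2))
E
python3 - <<'E'
from h import *
s=save("wrist","pics/w1.png"); print(s["fx"],s["cx"],s["cy"],np.round(s["pose"],3))
go([.629,.052,.128],.75)
E
```

```text
355.9353205732668 318.67254051622166 235.06429892705034 [[ 0.682 -0.692 -0.237  0.691]
 [-0.731 -0.645 -0.221  0.11 ]
 [-0.     0.324 -0.946  0.403]
 [ 0.     0.     0.     1.   ]]
t 2.02 tcp [0.6338 0.0572 0.2613] gap 0.996 F [3.9 2.1 0.4]
[[ 0.727  0.686  0.004]
 [ 0.686 -0.727  0.005]
 [ 0.006 -0.    -1.   ]]
shift [ -7.9   0.6 133.2] turn 0.4 yaw 0.756 q6 0.73
```

View pics/w1.png

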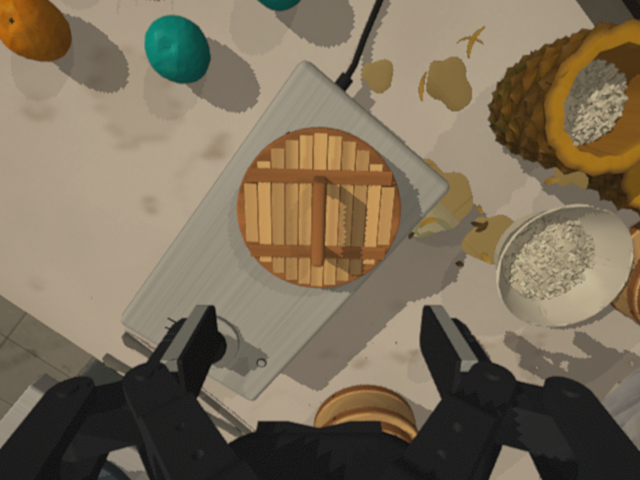

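The wrist view shows the bar nearly vertical at column 319, rows 180–264. The lid disc is centred near (319,207).

```bash
python3 - <<'E'
from h import *
s=dict(np.load("pics/w1.npz"))
a=on(s,321,179,.138);b=on(s,318.5,265,.138); d=a-b
print(a,b,"mid",(a+b)/2,"len",np.linalg.norm(d),"yaw",np.arctan2(d[1],d[0]))
hsv=cv2.cvtColor(s["image"],cv2.COLOR_RGB2HSV); m=cv2.morphologyEx(cv2.inRange(hsv,(5,60,40),(28,255,255)),cv2.MORPH_CLOSE,np.ones((5,5))); k=m*0; k[120:295,230:408]=m[120:295,230:408]
c=max(cv2.findContours(k,0,2)[0],key=cv2.contourArea); P=np.array([on(s,*p[0],.104)[:2] for p in cv2.convexHull(c)],np.float32)
e=cv2.fitEllipse(P*1000);print(e)
go([.629,.052,.117],np.arctan2(d[1],d[0]))
E
```

```text
[0.65769092 0.07647875 0.138     ] [0.60520496 0.03009569 0.138     ] mid [0.63144794 0.05328722 0.138     ] len 0.07004402135159482 yaw 0.7237493240851797
((629.8175048828125, 53.161800384521484), (143.63888549804688, 145.35496520996094), 135.67054748535156)
t 2.02 tcp [0.6338 0.0572 0.2613] gap 0.996 F [3.9 2.1 0.4]
[[ 0.727  0.686  0.004]
 [ 0.686 -0.727  0.005]
 [ 0.006 -0.    -1.   ]]
shift [ -8.    0.6 144.2] turn 1.9 yaw 0.756 q6 0.73
```

Emit:
{"api": "move_arm", "payload": {"commands": "0 -1 35 0 0 0.5 0.6; 1 -1 70 0 0 1 0.4; 1 -1 100 0 0 1.5 0.2; 1 -1 128 0 0 1.5 0.2; 1 -1 146 0 0 1.5 0.2", "grip_force": 50}}

```text
t: 2.65
tcp_pos: [0.6291, 0.0516, 0.1134]
tool_rot: [0.935, 0.353, -0.001, -0.001]
force: [0.1, -0.7, -0.2]
finger_gap: 0.603
gripper_force: 0.0
```

```bash
python3 - <<'E'
from h import *
go([.630,.053,.114],.735)
E
```

```text
t 2.65 tcp [0.6291 0.0516 0.1134] gap 0.603 F [ 0.1 -0.7 -0.2]
[[ 0.75   0.661 -0.003]
 [ 0.661 -0.75   0.   ]
 [-0.002 -0.002 -1.   ]]
shift [ 1.6 -0.5 -0.6] turn -0.7 yaw 0.722 q6 0.75
```

Emit:
{"api": "move_arm", "payload": {"commands": "0 0 0 0 0 0 -1; 0 0 0 0 0 0 -1; 0 0 0 0 0 0 -1; 0 0 0 0 0 0 -1; 0 0 0 0 0 0 -1", "grip_force": 50}}

```text
t: 3.28
tcp_pos: [0.631, 0.0516, 0.1166]
tool_rot: [0.935, 0.354, 0.001, 0.001]
force: [-0.9, 0.4, 5.3]
finger_gap: 0.117
gripper_force: 50.8
```

Emit:
{"api": "move_arm", "payload": {"commands": "0 0 0 0 0 0 -1; 0 0 -2 0 0 0 -1; 0 0 -10 0 0 0 -1; 0 0 -25 0 0 0 -1; 0 0 -50 0 0 0 -1"}}

```text
t: 3.9
tcp_pos: [0.6296, 0.0517, 0.1656]
tool_rot: [0.935, 0.354, -0.001, -0.0]
force: [0.0, 0.5, -1.5]
finger_gap: 0.116
gripper_force: 49.9
```

Emit:
{"api": "move_arm", "payload": {"commands": "0 0 -30 0 0 0 -1; -1 -30 -50 0 0 0 -1; -3 -75 -50 0 0 0 -1; -5 -120 -50 0 0 0 -1; -7 -165 -50 0 0 0 -1"}}

```text
t: 4.53
tcp_pos: [0.515, 0.1717, 0.2164]
tool_rot: [0.936, 0.353, 0.001, 0.0]
force: [0.4, -0.3, -2.0]
finger_gap: 0.115
gripper_force: 49.9
```

Emit:
{"api": "move_arm", "payload": {"commands": "-2 -40 0 0 0 0 -1; -4 -80 0 0 0 0 -1; -5 -105 20 0 0 0 -1; -6 -120 60 0 0 0 -1; -6 -122 100 0 0 0 -1"}}

```text
t: 5.15
tcp_pos: [0.4305, 0.2595, 0.1158]
tool_rot: [0.935, 0.354, 0.001, -0.0]
force: [-0.5, 0.4, -2.3]
finger_gap: 0.117
gripper_force: 49.9
```

```bash
python3 - <<'E'
from h import *
go([.43,.26,.039],.722)
s=save("top","pics/t2.png")
E
```

```text
t 5.15 tcp [0.4305 0.2595 0.1158] gap 0.117 F [-0.5  0.4 -2.3]
[[ 0.749  0.663  0.003]
 [ 0.663 -0.749  0.001]
 [ 0.003  0.001 -1.   ]]
shift [-0.2 -0.8 76.8] turn 0.1 yaw 0.724 q6 1.17
```

View pics/t2.png

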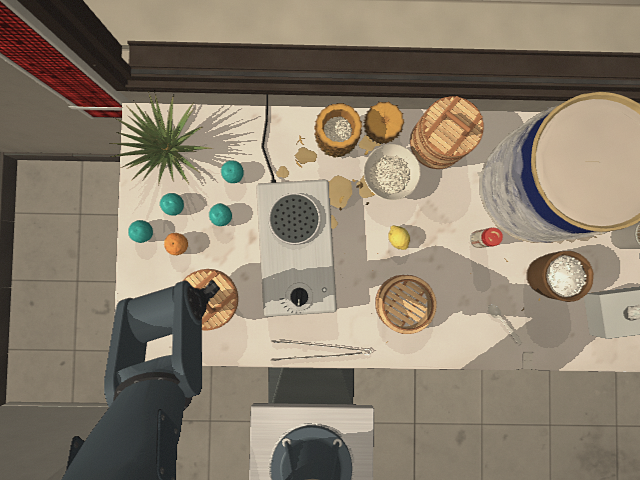

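The lid is held at (210,300) over clear table and the collar is exposed at (295,218). Lowering gently.

Emit:
{"api": "move_arm", "payload": {"commands": "0 0 30 0 0 0 -1; 0 0 55 0 0 0 -1; 0 0 66 0 0 0 -1; 0 0 71 0 0 0 -1; 0 0 74 0 0 0 -1"}}

```text
t: 5.82
tcp_pos: [0.4314, 0.2585, 0.042]
tool_rot: [0.935, 0.354, 0.001, 0.0]
force: [-0.4, 0.8, -1.9]
finger_gap: 0.115
gripper_force: 49.9
```

```bash
python3 - <<'E'
from h import *
st()
s=dict(np.load("pics/t2.npz")); g=cv2.GaussianBlur(cv2.cvtColor(s["image"],cv2.COLOR_RGB2GRAY),(3,3),0)
k=cv2.inRange(g,0,150)[185:252,265:328]; k=cv2.morphologyEx(k,cv2.MORPH_CLOSE,np.ones((5,5)))
c=max(cv2.findContours(k,0,2)[0],key=cv2.contourArea)+[265,185]; e=cv2.fitEllipse(cv2.convexHull(c)); print("collar",e,on(s,*e[0],.087),np.array(e[1])*1.05/434)
h=cv2.inRange(g,0,60)[280:316,280:325]; n,l,stt,cc=cv2.connectedComponentsWithStats(h); i=1+np.argmax(stt[1:,4]); u,v=cc[i]+[280,280]; print("dial",u,v,stt[i],on(s,u,v,.115),on(s,u,v,.09))
hsv=cv2.cvtColor(s["image"],cv2.COLOR_RGB2HSV); m=cv2.morphologyEx(cv2.inRange(hsv,(5,60,40),(28,255,255)),cv2.MORPH_CLOSE,np.ones((5,5)))
k=m*0;k[262:345,365:445]=m[262:345,365:445]
c=max(cv2.findContours(k,0,2)[0],key=cv2.contourArea); e=cv2.minAreaRect(c); print("basket",e); print(on(s,405.5,303.5,.053),on(s,405.5,303.5,.065))
E
```

```text
t 5.83 tcp [0.4314 0.2585 0.042 ] gap 0.115 F [-0.4  0.8 -1.9]
[[ 0.75   0.661  0.002]
 [ 0.661 -0.75   0.001]
 [ 0.002  0.001 -1.   ]]
collar ((297.8863830566406, 218.06625366210938), (50.46501922607422, 57.19874954223633), 87.29297637939453) [0.63026323 0.04414287 0.087     ] [0.12209279 0.13838407]
dial 299.00943396226415 295.8207547169811 [ 11   8  17  18 212] [0.44384351 0.03712355 0.115     ] [0.44217064 0.03773328 0.09      ]
basket ((405.5, 304.0), (58.0, 61.0), 90.0)
[ 0.42500487 -0.22749047  0.053     ] [ 0.42597019 -0.22484209  0.065     ]
```

Emit:
{"api": "move_arm", "payload": {"commands": "0 0 1 0 0 0 -1; 0 0 1.5 0 0 0 -1; 0 0 2 0 0 0 -1; 0 0 2.5 0 0 0 -1; 0 0 3 0 0 0 -1"}}

```text
t: 6.45
tcp_pos: [0.4313, 0.2585, 0.0415]
tool_rot: [0.935, 0.354, 0.001, 0.0]
force: [-4.5, -2.5, 23.5]
finger_gap: 0.115
gripper_force: 53.3
```

Emit:
{"api": "move_arm", "payload": {"commands": "0 0 -1.5 0 0 0 -1; 0 0 -2 0 0 0 -1; 0 0 -2 0 0 0 -0.4; 0 0 -2 0 0 0 0; 0 0 -2 0 0 0 0.2"}}

```text
t: 7.08
tcp_pos: [0.4306, 0.2583, 0.0401]
tool_rot: [0.935, 0.354, -0.0, -0.0]
force: [-0.2, -0.0, -0.2]
finger_gap: 0.601
gripper_force: 0.0
```

Emit:
{"api": "move_arm", "payload": {"commands": "0 0 0 0 0 0 0.4; 0 0 -20 0 0 0 0.5; 0 0 -60 0 0 0 0.7; 0 0 -110 0 0 0 1; 0 0 -160 0 0 0 1"}}

```text
t: 7.7
tcp_pos: [0.4302, 0.2582, 0.2015]
tool_rot: [0.935, 0.354, -0.0, -0.0]
force: [0.7, 0.5, -1.1]
finger_gap: 1.0
gripper_force: 0.0
```

```bash
python3 - <<'E'
from h import *
s=save("wrist","pics/w2.png")
go([.566,.358,.25])
E
```

```text
t 7.75 tcp [0.4339 0.2597 0.2077] gap 1.001 F [1.7 1.3 3. ]
[[ 0.75   0.662  0.011]
 [ 0.662 -0.75   0.004]
 [ 0.011  0.005 -1.   ]]
shift [164.5  13.9 -40.5] turn 0 yaw 0.723 q6 1.17
```

View pics/w2.png

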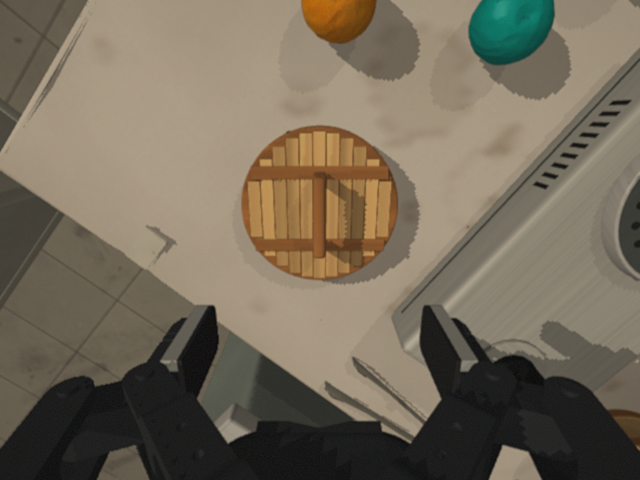

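The lid lies flat and is released. Next, the basket: hover over it and measure with the wrist camera.

Emit:
{"api": "move_arm", "payload": {"commands": "-30 33 -10 0 0 0 1; -68 75 -25 0 0 0 1; -108 120 -40 0 0 0 1; -148 164 -48 0 0 0 1; -188 209 -48 0 0 0 1"}}

```text
t: 8.38
tcp_pos: [0.428, -0.0246, 0.2489]
tool_rot: [0.935, 0.354, 0.001, 0.001]
force: [-0.0, -0.6, 0.5]
finger_gap: 1.001
gripper_force: 0.0
```

Emit:
{"api": "move_arm", "payload": {"commands": "-39 43 0 0 0 9 0.8; -78 86 0 0 0 18 0.6; -110 122 0 0 0 27 0.5; -130 145 0 0 0 36 0.5; -137 152 0 0 0 41.4 0.5"}}

```text
t: 9.0
tcp_pos: [0.4255, -0.2296, 0.2479]
tool_rot: [1.0, -0.003, 0.0, 0.0]
force: [0.1, 0.3, -0.8]
finger_gap: 0.751
gripper_force: 0.0
```

```bash
python3 - <<'E'
from h import *
s=save("wrist","pics/w3.png")
go([.425,-.2275,.25],0)
hsv=cv2.cvtColor(s["image"],cv2.COLOR_RGB2HSV); m=cv2.morphologyEx(cv2.inRange(hsv,(5,60,40),(28,255,255)),cv2.MORPH_CLOSE,np.ones((5,5)))
for c in cv2.findContours(m,0,2)[0]:
    if cv2.contourArea(c)>2000: print(cv2.boundingRect(c),cv2.fitEllipse(cv2.convexHull(c)))
E
```

```text
t 9.05 tcp [ 0.4256 -0.23    0.2479] gap 0.751 F [ 0.6 -0.7 -0.6]
[[ 1.    -0.007  0.   ]
 [-0.007 -1.    -0.001]
 [ 0.     0.001 -1.   ]]
shift [-0.6 -2.4 -2.1] turn -0.4 yaw -0.007 q6 0.85
(449, 426, 63, 54) ((1721.11083984375, 5587.978515625), (415.8177795410156, 10626.0078125), 166.32835388183594)
(273, 327, 135, 108) ((339.08477783203125, 380.26129150390625), (137.9723358154297, 144.54568481445312), 154.82357788085938)
(441, 319, 199, 155) ((245.2601318359375, 263.6170349121094), (81.60136413574219, 415.591796875), 0.0)
(65, 317, 81, 61) ((96.2468490600586, 343.4124450683594), (55.109493255615234, 96.79625701904297), 64.7767105102539)
(247, 127, 150, 149) ((321.3541564941406, 201.5621337890625), (148.86378479003906, 150.33335876464844), 81.36882781982422)
(507, 0, 133, 46) ((571.4237060546875, 17.264301300048828), (66.40755462646484, 134.83274841308594), 84.466552734375)
(270, 0, 98, 56) ((317.093994140625, 16.106090545654297), (77.50550842285156, 95.98936462402344), 96.67266845703125)
```

View pics/w3.png

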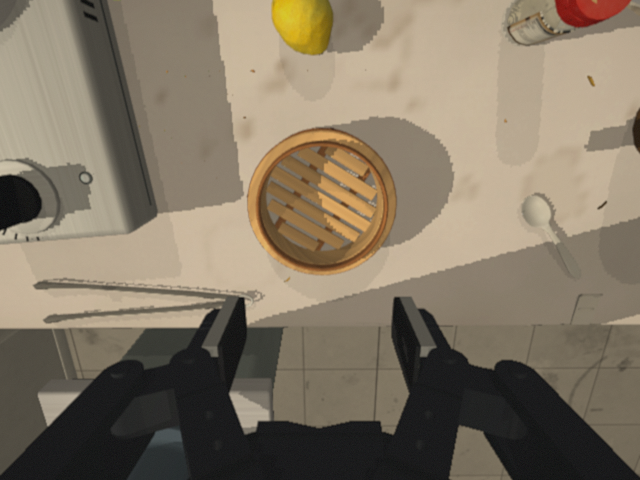

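The basket is centred at (321,201). The lemon is at (303,20) and the jar at (565,15), both clear.

```bash
python3 - <<'E'
from h import *
s=dict(np.load("pics/w3.npz"))
hsv=cv2.cvtColor(s["image"],cv2.COLOR_RGB2HSV); m=cv2.morphologyEx(cv2.inRange(hsv,(5,60,40),(28,255,255)),cv2.MORPH_CLOSE,np.ones((5,5)));k=m*0;k[115:290,235:410]=m[115:290,235:410]
c=max(cv2.findContours(k,0,2)[0],key=cv2.contourArea)
for z in (.053,.04): print(cv2.fitEllipse(np.array([on(s,*p[0],z)[:2] for p in cv2.convexHull(c)],np.float32)*1000))
E
```

```text
((421.95477294921875, -231.52066040039062), (146.36618041992188, 148.64430236816406), 87.43404388427734)
((418.6427307128906, -231.6051025390625), (152.002685546875, 154.36854553222656), 87.43405151367188)
```

Emit:
{"api": "move_arm", "payload": {"commands": "-1 -32 30 0 0 0 0.1; -2 -62 70 0 0 0 0; -2.5 -65 115 0 0 0 0; -2.5 -65 140 0 0 0 0; -2.5 -65 150 0 0 0 0"}}

```text
t: 9.68
tcp_pos: [0.4223, -0.1613, 0.097]
tool_rot: [1.0, 0.001, -0.001, -0.001]
force: [0.7, -0.6, -0.1]
finger_gap: 0.497
gripper_force: 0.0
```

Emit:
{"api": "move_arm", "payload": {"commands": "0 0 20 0 0 0 0; 0 0 40 0 0 0 0; 0 0 58 0 0 0 0; 0 0 68 0 0 0 0; 0 0 74 0 0 0 0"}}

```text
t: 10.3
tcp_pos: [0.4235, -0.1626, 0.0243]
tool_rot: [1.0, 0.0, 0.0, 0.0]
force: [0.1, 0.5, 0.5]
finger_gap: 0.502
gripper_force: 0.0
```

Emit:
{"api": "move_arm", "payload": {"commands": "0 0 0 0 0 0 -1; 0 0 0 0 0 0 -1; 0 0 0 0 0 0 -1; 0 0 0 0 0 0 -1; 0 0 0 0 0 0 -1", "grip_force": 70}}

```text
t: 10.92
tcp_pos: [0.4235, -0.1624, 0.0249]
tool_rot: [1.0, -0.0, 0.001, 0.0]
force: [1.0, 0.5, 6.0]
finger_gap: 0.153
gripper_force: 66.8
```

Emit:
{"api": "move_arm", "payload": {"commands": "0 0 -3 0 0 0 -1; 0 0 -12 0 0 0 -1; 0 0 -35 0 0 0 -1; 0 0 -70 0 0 0 -1; 0 0 -100 0 0 0 -1"}}

```text
t: 11.55
tcp_pos: [0.4228, -0.1622, 0.1256]
tool_rot: [1.0, 0.0, -0.0, -0.0]
force: [0.2, -1.0, -2.8]
finger_gap: 0.146
gripper_force: 66.2
```

Emit:
{"api": "move_arm", "payload": {"commands": "10 -14 -25 0 0 0 -1; 30 -41 -42 0 0 0 -1; 55 -75 -50 0 0 0 -1; 82 -111 -50 0 0 0 -1; 110 -148 -50 0 0 0 -1"}}

```text
t: 12.18
tcp_pos: [0.5333, -0.0133, 0.1748]
tool_rot: [1.0, -0.0, -0.0, 0.0]
force: [0.7, -0.5, -2.3]
finger_gap: 0.148
gripper_force: 66.4
```

Emit:
{"api": "move_arm", "payload": {"commands": "28 -38 0 0 0 0 -1; 55 -74 0 0 0 0 -1; 78 -105 0 0 0 0 -1; 92 -125 0 0 0 0 -1; 97 -132 0 0 0 0 -1"}}

```text
t: 12.8
tcp_pos: [0.63, 0.1188, 0.1741]
tool_rot: [1.0, 0.001, -0.0, 0.0]
force: [0.2, 0.1, -2.1]
finger_gap: 0.146
gripper_force: 66.4
```

```bash
python3 - <<'E'
from h import *
st()
s=save("wrist","pics/w4.png"); s=save("top","pics/t4.png"); s=save("scene","pics/s4.png")
w=cv2.imread("pics/w4.png"); t=cv2.imread("pics/t4.png"); c=cv2.imread("pics/s4.png")
cv2.imwrite("pics/m4.png",np.hstack([cv2.resize(w,(480,360)),np.vstack([cv2.resize(t[160:280,240:400],(320,180+60),interpolation=2),cv2.resize(c[190:310,230:390],(320,240),interpolation=2)])[:360]]))
E
```

```text
t 12.8 tcp [0.63   0.1188 0.1741] gap 0.146 F [ 0.2  0.1 -2.1]
[[ 1.     0.002 -0.001]
 [ 0.002 -1.    -0.   ]
 [-0.001  0.    -1.   ]]
```

View pics/m4.png

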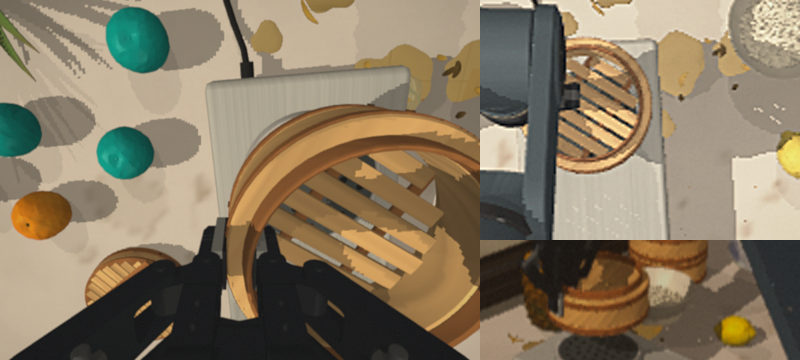

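The basket is held above the collar. In the top crop its rim is centred near (297,213) full-frame. Measuring its centre and tilt from the arc that's visible.

```bash
python3 - <<'E'
from h import *
from scipy.optimize import least_squares
s=dict(np.load("pics/t4.npz"))
hsv=cv2.cvtColor(s["image"],cv2.COLOR_RGB2HSV); m=cv2.morphologyEx(cv2.inRange(hsv,(5,70,40),(26,255,255)),cv2.MORPH_CLOSE,np.ones((5,5)));k=m*0;k[172:255,275:330]=m[172:255,275:330]
c=cv2.convexHull(max(cv2.findContours(k,0,1)[0],key=cv2.contourArea))[:,0]
c=c[(c[:,0]>284)]
P=np.array([on(s,*p,.202)[:2] for p in c])
f=lambda x:np.hypot(*(P-x[:2]).T)-x[2]
r=least_squares(f,[.63,.05,.0725],loss="soft_l1",f_scale=.001); print(r.x,np.round(f(r.x)*1000,1)); g=lambda x:np.hypot(*(P-x).T)-.0735
print(least_squares(g,[.63,.05],loss="soft_l1",f_scale=.001).x)
# wrist: outer ledge ellipse pts
s=dict(np.load("pics/w4.npz")); hsv=cv2.cvtColor(s["image"],cv2.COLOR_RGB2HSV)
cv2.imwrite("pics/w4c.png",s["image"][110:480,250:,::-1])
E
```

```text
[0.63025903 0.05664881 0.07580081] [11.8 -0.3 -0.7 -0.3 -0.1 -0.  -0.2 -0.1  0.2 -0.2  0.7  1.1  0.3 -0.1
 -0.3 -1.6]
[0.62947465 0.0537514 ]
```

```bash
python3 - <<'E'
from h import *
# scene view: lower bottom edge line of basket for tilt; project expected level basket silhouettes
s=dict(np.load("pics/s4.npz")); im=s["image"][:,:,::-1].copy()
hsv=cv2.cvtColor(im,cv2.COLOR_BGR2HSV); 
cv2.imwrite("pics/s4c.png",cv2.resize(im[195:285,250:350],(800,600)[0:1]+(600,),interpolation=2))
for z in (.149,.202):
  for a in range(0,360,45): print(z,a,np.round(pix(s,[.63+.0725*np.cos(np.radians(a)),.0525+.0725*np.sin(np.radians(a)),z]),1))
E
```

```text
0.149 0 [271.7 217.1]
0.149 45 [262.9 225.4]
0.149 90 [268.7 234.5]
0.149 135 [286.6 238.7]
0.149 180 [305.4 235.2]
0.149 225 [313.1 226.4]
0.149 270 [306.2 217.8]
0.149 315 [289.3 214.1]
0.202 0 [271.2 201.1]
0.202 45 [262.2 209. ]
0.202 90 [268.2 217.8]
0.202 135 [286.4 221.9]
0.202 180 [305.6 218.5]
0.202 225 [313.5 210. ]
0.202 270 [306.3 201.8]
0.202 315 [289.2 198.2]
```

View pics/s4c.png

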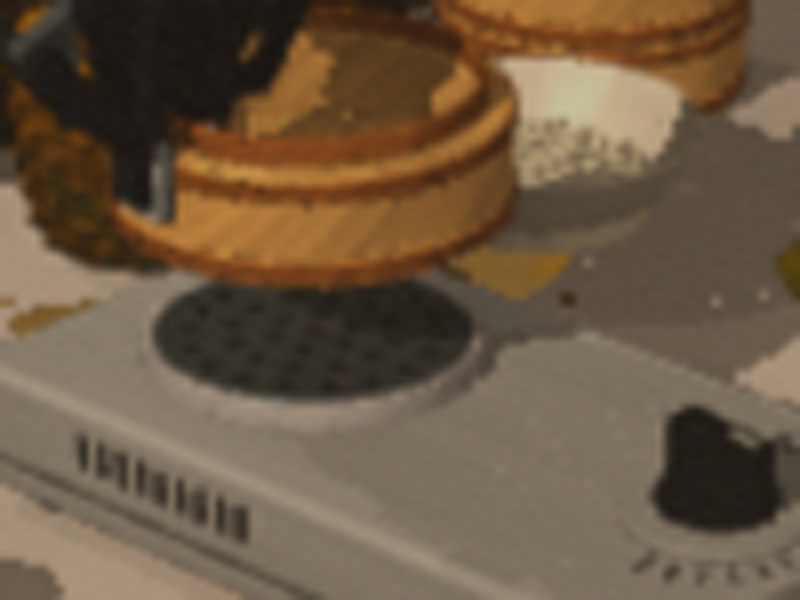

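Collar and basket are both centred at column ~289 in the scene view, and the basket is level. The top view agrees to about 1.5 mm. Lowering.

Emit:
{"api": "move_arm", "payload": {"commands": "0 0 12 0 0 0 -1; 0 0 28 0 0 0 -1; 0 0 42 0 0 0 -1; 0 0 52 0 0 0 -1; 0 0 57 0 0 0 -1"}}

```text
t: 13.58
tcp_pos: [0.6297, 0.1176, 0.1161]
tool_rot: [1.0, 0.0, -0.001, 0.0]
force: [-0.2, -0.4, -1.0]
finger_gap: 0.148
gripper_force: 66.4
```

Emit:
{"api": "move_arm", "payload": {"commands": "0 0 2 0 0 0 -1; 0 0 4 0 0 0 -1; 0 0 6 0 0 0 -1; 0 0 8 0 0 0 -1; 0 0 10 0 0 0 -1"}}

```text
t: 14.2
tcp_pos: [0.6302, 0.1177, 0.1074]
tool_rot: [1.0, 0.0, 0.0, -0.0]
force: [-0.0, 0.6, -1.6]
finger_gap: 0.146
gripper_force: 66.4
```

Emit:
{"api": "move_arm", "payload": {"commands": "0 0 1.5 0 0 0 -1; 0 0 3 0 0 0 -1; 0 0 4.5 0 0 0 -1; 0 0 6 0 0 0 -1; 0 0 7 0 0 0 -1"}}

```text
t: 14.82
tcp_pos: [0.6301, 0.1177, 0.1002]
tool_rot: [1.0, 0.0, -0.0, -0.0]
force: [0.3, -0.3, -2.5]
finger_gap: 0.151
gripper_force: 66.4
```

Emit:
{"api": "move_arm", "payload": {"commands": "0 0 0.5 0 0 0 -1; 0 0 1 0 0 0 -1; 0 0 1.5 0 0 0 -1; 0 0 2 0 0 0 -1; 0 0 2 0 0 0 -1"}}

```text
t: 15.45
tcp_pos: [0.6301, 0.1176, 0.1]
tool_rot: [1.0, 0.0, 0.0, 0.0]
force: [-3.2, -0.3, 8.4]
finger_gap: 0.148
gripper_force: 67.6
```

Seated at the expected height with contact felt. Releasing, then on to the mandarin.

Emit:
{"api": "move_arm", "payload": {"commands": "0 0 -1.5 0 0 0 -1; 0 0 -2 0 0 0 -0.5; 0 0 -2 0 0 0 0; 0 0 -2 0 0 0 0; 0 0 -2 0 0 0 0"}}

```text
t: 16.08
tcp_pos: [0.6301, 0.1176, 0.1002]
tool_rot: [1.0, 0.0, -0.0, 0.0]
force: [1.0, 0.3, 0.3]
finger_gap: 0.496
gripper_force: 0.0
```

Emit:
{"api": "move_arm", "payload": {"commands": "0 0 -10 0 0 0 0; 0 0 -35 0 0 0 0; 0 0 -70 0 0 0 0; 0 0 -105 0 0 0 0.4; 0 0 -130 0 0 0 0.6"}}

```text
t: 16.7
tcp_pos: [0.6308, 0.1177, 0.233]
tool_rot: [1.0, 0.0, 0.002, -0.0]
force: [0.9, -0.2, 0.5]
finger_gap: 0.799
gripper_force: 0.0
```

```bash
python3 - <<'E'
from h import *
s=dict(np.load("pics/w4.npz")); hsv=cv2.cvtColor(s["image"],cv2.COLOR_RGB2HSV); m=cv2.inRange(hsv,(5,150,60),(22,255,255)); k=m*0; k[240:330,5:105]=m[240:330,5:105]
c=max(cv2.findContours(k,0,2)[0],key=cv2.contourArea); e=cv2.fitEllipse(c); print(e,on(s,*e[0],.026))
go([.565,.358,.12],.785)
s=save("top","pics/t5.png")
hsv=cv2.cvtColor(s["image"],cv2.COLOR_RGB2HSV); m=cv2.morphologyEx(cv2.inRange(hsv,(5,60,40),(28,255,255)),cv2.MORPH_CLOSE,np.ones((5,5)));
for b,z in (((255,175,335,255),.128),((175,260,245,340),.029)):
  k=m*0;k[b[1]:b[3],b[0]:b[2]]=m[b[1]:b[3],b[0]:b[2]]
  c=cv2.convexHull(max(cv2.findContours(k,0,2)[0],key=cv2.contourArea)); print(cv2.fitEllipse(np.array([on(s,*p[0],z)[:2] for p in c],np.float32)*1000))
E
```

```text
((54.51279830932617, 286.29180908203125), (62.60605239868164, 79.48272705078125), 79.3331069946289) [0.56369186 0.35928227 0.026     ]
t 16.7 tcp [0.6308 0.1177 0.233 ] gap 0.799 F [ 0.9 -0.2  0.5]
[[ 1.     0.     0.003]
 [ 0.    -1.     0.   ]
 [ 0.003 -0.    -1.   ]]
shift [ -66.1 -240.3  112.9] turn -45.0 yaw 0.0 q6 1.58
((629.9915161132812, 44.779197692871094), (128.16493225097656, 151.70401000976562), 91.75199127197266)Traceback (most recent call last):
  File "<stdin>", line 9, in <module>
cv2.error: OpenCV(4.12.0) /io/opencv/modules/imgproc/src/shapedescr.cpp:361: error: (-201:Incorrect size of input array) There should be at least 5 points to fit the ellipse in function 'fitEllipseNoDirect'
```

Emit:
{"api": "move_arm", "payload": {"commands": "-14 -50 0 0 0 -9 1; -28 -102 10 0 0 -18 1; -42 -154 30 0 0 -27 1; -56 -206 60 0 0 -36 1; -65 -241 90 0 0 -45 1"}}

```text
t: 17.38
tcp_pos: [0.5641, 0.3611, 0.1396]
tool_rot: [0.923, 0.386, 0.0, -0.0]
force: [-0.1, 0.2, -0.3]
finger_gap: 0.999
gripper_force: 0.0
```

```bash
python3 - <<'E'
from h import *
s=save("wrist","pics/w6.png"); go([.565,.3585,.012],.785)
hsv=cv2.cvtColor(s["image"],cv2.COLOR_RGB2HSV); m=cv2.inRange(hsv,(5,150,60),(22,255,255))
c=max(cv2.findContours(m,0,2)[0],key=cv2.contourArea); e=cv2.fitEllipse(c); print(e,on(s,*e[0],.026),on(s,*e[0],.03))
E
```

```text
t 17.43 tcp [0.56   0.3639 0.1349] gap 1.003 F [-0.9  1.4 -2.4]
[[ 0.698  0.716 -0.007]
 [ 0.716 -0.698  0.001]
 [-0.005 -0.006 -1.   ]]
shift [  0.2   8.1 122.9] turn 0.8 yaw 0.798 q6 1.18
((289.6175231933594, 388.4847106933594), (104.40299224853516, 153.70388793945312), 84.323974609375) [0.44020862 0.27420455 0.026     ] [0.44303764 0.27649712 0.03      ]
```

```bash
python3 - <<'E'
from h import *
s=dict(np.load("pics/w6.npz"))
hsv=cv2.cvtColor(s["image"],cv2.COLOR_RGB2HSV); m=cv2.inRange(hsv,(5,150,60),(22,255,255))
for c in cv2.findContours(m,0,2)[0]:
  if cv2.contourArea(c)>800 and len(c)>5:
    e=cv2.fitEllipse(c); print(np.round(e[0]+e[1],1),on(s,*e[0],.026))
E
```

```text
[289.6 388.5 104.4 153.7] [0.44020862 0.27420455 0.026     ]
[323.3 233.8  73.8  76.2] [0.56345434 0.35713669 0.026     ]
```

Close view: the orange mandarin is at (323,234), which puts it at (0.5635, 0.357), in line with the earlier fix. Descending.

Emit:
{"api": "move_arm", "payload": {"commands": "-1 0 30 0 0 0 1; -2 0 65 0 0 0 1; -2 0 95 0 0 0 1; -2 0 118 0 0 0 1; -2 0 127 0 0 0 1", "grip_force": 25}}

```text
t: 18.05
tcp_pos: [0.5627, 0.3566, 0.0116]
tool_rot: [0.924, 0.382, -0.002, 0.0]
force: [-0.9, -0.6, 0.1]
finger_gap: 1.001
gripper_force: 0.0
```

Emit:
{"api": "move_arm", "payload": {"commands": "0 0 0 0 0 0 0.6; 0 0 0 0 0 0 0.2; 0 0 0 0 0 0 0; 0 0 0 0 0 0 0; 0 0 0 0 0 0 0"}}

```text
t: 18.68
tcp_pos: [0.5646, 0.3575, 0.0148]
tool_rot: [0.924, 0.383, 0.001, 0.0]
force: [0.0, -0.6, 6.2]
finger_gap: 0.621
gripper_force: 27.1
```

Emit:
{"api": "move_arm", "payload": {"commands": "0 0 0 0 0 0 -0.2; 0 0 -5 0 0 0 -0.2; 0 0 -20 0 0 0 -0.2; 0 0 -45 0 0 0 -0.2; 0 0 -75 0 0 0 -0.2"}}

```text
t: 19.3
tcp_pos: [0.5631, 0.3571, 0.089]
tool_rot: [0.924, 0.383, -0.001, -0.0]
force: [1.0, 0.3, -0.7]
finger_gap: 0.627
gripper_force: 26.6
```

Emit:
{"api": "move_arm", "payload": {"commands": "0 0 -30 0 0 0 -0.2; -10 16 -65 0 0 0 -0.2; -30 48 -100 0 0 0 -0.2; -55 86 -121 0 0 0 -0.2; -82 128 -121 0 0 0 -0.2"}}

```text
t: 19.92
tcp_pos: [0.5976, 0.2082, 0.2127]
tool_rot: [0.924, 0.383, 0.003, 0.001]
force: [0.4, 0.0, -2.0]
finger_gap: 0.615
gripper_force: 26.6
```

Emit:
{"api": "move_arm", "payload": {"commands": "-26 41 0 0 0 0 -0.2; -50 79 0 0 0 0 -0.2; -70 110 0 0 0 0 -0.2; -83 130 0 0 0 0 -0.2; -86 135 0 0 0 0 -0.2"}}

```text
t: 20.55
tcp_pos: [0.631, 0.0514, 0.2096]
tool_rot: [0.924, 0.382, 0.0, -0.0]
force: [0.0, 0.3, -1.6]
finger_gap: 0.622
gripper_force: 26.6
```

```bash
python3 - <<'E'
from h import *
go([.63,.052,.109],.785)
s=save("wrist","pics/w7.png")
E
```

```text
t 20.55 tcp [0.631  0.0514 0.2096] gap 0.622 F [ 0.   0.3 -1.6]
[[ 0.708  0.706  0.   ]
 [ 0.706 -0.708  0.   ]
 [ 0.    -0.    -1.   ]]
shift [ -0.4  -1.1 100.6] turn -0.1 yaw 0.784 q6 0.69
```

View pics/w7.png

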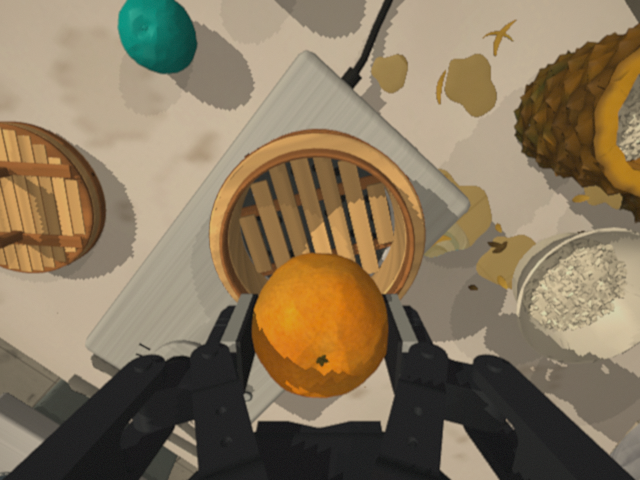

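The mandarin is held and the seated basket is centred at column 318, in line with it. Lowering it in.

Emit:
{"api": "move_arm", "payload": {"commands": "0 0 20 0 0 0 -0.2; 0 0 45 0 0 0 -0.2; 0 0 68 0 0 0 -0.2; 0 0 85 0 0 0 -0.2; 0 0 95 0 0 0 -0.2"}}

```text
t: 21.22
tcp_pos: [0.6304, 0.0535, 0.1134]
tool_rot: [0.924, 0.383, -0.0, -0.0]
force: [0.0, 0.1, -1.6]
finger_gap: 0.621
gripper_force: 26.6
```

Emit:
{"api": "move_arm", "payload": {"commands": "0 0 1 0 0 0 -0.2; 0 0 2.5 0 0 0 -0.2; 0 0 4 0 0 0 -0.2; 0 0 5.5 0 0 0 -0.2; 0 0 6 0 0 0 -0.2"}}

```text
t: 21.85
tcp_pos: [0.631, 0.0523, 0.1088]
tool_rot: [0.924, 0.383, 0.0, 0.0]
force: [-1.8, -0.7, 3.2]
finger_gap: 0.62
gripper_force: 27.0
```

Emit:
{"api": "move_arm", "payload": {"commands": "0 0 0 0 0 0 0.35; 0 0 0 0 0 0 0.45; 0 0 0 0 0 0 0.5; 0 0 0 0 0 0 0.55; 0 0 -3 0 0 0 0.55"}}

```text
t: 22.48
tcp_pos: [0.6307, 0.0525, 0.1112]
tool_rot: [0.924, 0.383, -0.0, -0.0]
force: [-1.1, -0.3, -0.1]
finger_gap: 0.774
gripper_force: 0.0
```

Emit:
{"api": "move_arm", "payload": {"commands": "0 0 -10 0 0 0 0.55; 0 0 -30 0 0 0 0.55; 0 0 -60 0 0 0 0.55; 0 0 -90 0 0 0 0.55; 0 0 -115 0 0 0 0.55"}}

```text
t: 23.1
tcp_pos: [0.6313, 0.0525, 0.2285]
tool_rot: [0.924, 0.383, 0.001, 0.0]
force: [-0.3, 0.3, -0.3]
finger_gap: 0.777
gripper_force: 0.0
```

```bash
python3 - <<'E'
from h import *
s=save("wrist","pics/w8.png"); go([.4310,.2585,.22],.723)
hsv=cv2.cvtColor(s["image"],cv2.COLOR_RGB2HSV); m=cv2.inRange(hsv,(5,190,120),(18,255,255)); k=m*0; k[100:330,200:440]=m[100:330,200:440]
c=max(cv2.findContours(cv2.morphologyEx(k,2,np.ones((5,5))),0,2)[0],key=cv2.contourArea); e=cv2.fitEllipse(c); print(cv2.contourArea(c),e,on(s,*e[0],.12))
E
```

```text
t 23.15 tcp [0.6333 0.0524 0.2322] gap 0.778 F [1.  0.3 2.2]
[[ 0.707  0.707  0.009]
 [ 0.707 -0.707 -0.001]
 [ 0.006  0.007 -1.   ]]
shift [   2.7 -288.9   10.2] turn 3.6 yaw 0.786 q6 0.69
4488.0 ((318.0279235839844, 233.57557678222656), (72.93270111083984, 78.69869995117188), 179.98939514160156) [0.62929987 0.05259853 0.12      ]
```

View pics/w8.png

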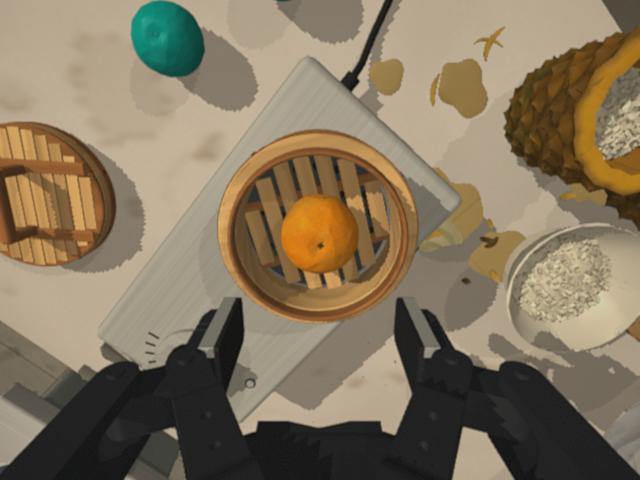

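The mandarin sits centred in the basket at (318,234) and is released. I've now viewed 11 pictures, one over the limit of 10, so from here I'll measure by numbers only. Next: basket centre from this frame, lid centre from w2.

```bash
python3 - <<'E'
from h import *
def fit(f,box,zs,lo=(5,60,40),hi=(28,255,255)):
  s=dict(np.load(f)); hsv=cv2.cvtColor(s["image"],cv2.COLOR_RGB2HSV); m=cv2.morphologyEx(cv2.inRange(hsv,lo,hi),cv2.MORPH_OPEN,np.ones((7,7)));k=m*0;u0,v0,u1,v1=box;k[v0:v1,u0:u1]=m[v0:v1,u0:u1]
  k=cv2.morphologyEx(k,3,np.ones((9,9))); c=cv2.convexHull(max(cv2.findContours(k,0,2)[0],key=cv2.contourArea)); print(f,cv2.boundingRect(c))
  for z in zs:
    e=cv2.fitEllipse(np.array([on(s,*p[0],z)[:2] for p in c],np.float32)*1000); print(z,np.round(e[0]+e[1],1))
fit("pics/w8.npz",(205,115,421,335),(.128,.12))
fit("pics/w2.npz",(235,118,405,290),(.029,.02))
s=dict(np.load("pics/w2.npz")); a=on(s,322,177,.063);b=on(s,319,257,.063);print("bar",(a+b)/2,np.linalg.norm(a-b),np.arctan2(*(a-b)[1::-1]))
E
```

```text
pics/w8.npz (217, 129, 204, 195)
0.128 [629.9  53.3 145.9 147.1]
0.12 [628.   51.4 150.7 152. ]
pics/w2.npz (240, 125, 159, 156)
0.029 [430.6 259.5 144.4 146. ]
0.02 [428.9 258.  148.5 150.1]
bar [0.43140917 0.25887449 0.063     ] 0.06834830553498966 0.6874409980839239
```

Emit:
{"api": "move_arm", "payload": {"commands": "1 -45 0 0 0 0 0.3; 2 -100 0 0 0 0 0.2; 3 -160 0 0 0 0 0.2; 4 -215 0 0 0 1 0.2; 4 -260 20 0 0 2 0.2"}}

```text
t: 23.78
tcp_pos: [0.4494, 0.2408, 0.2076]
tool_rot: [0.93, 0.367, 0.002, 0.0]
force: [0.1, -0.9, -0.4]
finger_gap: 0.604
gripper_force: 0.0
```

Emit:
{"api": "move_arm", "payload": {"commands": "0 -20 20 0 0 1 0.2; 0 -27 50 0 0 1.6 0.2; 0 -27 70 0 0 1.6 0.2; 0 -27 85 0 0 1.6 0.2; 0 -27 90 0 0 1.6 0.2"}}

```text
t: 24.4
tcp_pos: [0.4313, 0.2587, 0.1156]
tool_rot: [0.935, 0.353, -0.0, -0.0]
force: [-0.4, -0.3, -1.0]
finger_gap: 0.6
gripper_force: 0.0
```

Emit:
{"api": "move_arm", "payload": {"commands": "0 0 0 0 0 0 0.2; 0 0 0 0 0 0 0.2; 0 0 0 0 0 0 0.2; 0 0 0 0 0 0 0.2; 0 0 0 0 0 0 0.2"}}

```text
t: 25.02
tcp_pos: [0.4315, 0.2589, 0.1165]
tool_rot: [0.935, 0.353, 0.0, 0.0]
force: [-0.0, 0.0, 0.2]
finger_gap: 0.596
gripper_force: 0.0
```

```bash
python3 - <<'E'
from h import *
go([.4306,.2583,.041],.723)
E
```

```text
t 25.02 tcp [0.4315 0.2589 0.1165] gap 0.596 F [-0.   0.   0.2]
[[ 0.75   0.661  0.   ]
 [ 0.661 -0.75   0.   ]
 [ 0.     0.    -1.   ]]
shift [-1.1 -0.2 75.5] turn -0.0 yaw 0.723 q6 1.17
```

Emit:
{"api": "move_arm", "payload": {"commands": "-1 0 25 0 0 0 0.2; -1 0 48 0 0 0 0.2; -1 0 64 0 0 0 0.2; -1 0 72 0 0 0 0.2; -1 0 75 0 0 0 0.2", "grip_force": 50}}

```text
t: 25.65
tcp_pos: [0.4307, 0.2582, 0.041]
tool_rot: [0.935, 0.354, -0.0, -0.0]
force: [1.0, -0.3, -0.2]
finger_gap: 0.603
gripper_force: 0.0
```

Emit:
{"api": "move_arm", "payload": {"commands": "0 0 0 0 0 0 -1; 0 0 0 0 0 0 -1; 0 0 0 0 0 0 -1; 0 0 0 0 0 0 -1; 0 0 0 0 0 0 -1"}}

```text
t: 26.28
tcp_pos: [0.4311, 0.2584, 0.042]
tool_rot: [0.935, 0.354, 0.001, 0.0]
force: [-0.7, -0.1, 5.5]
finger_gap: 0.118
gripper_force: 49.5
```

Emit:
{"api": "move_arm", "payload": {"commands": "0 0 -2 0 0 0 -1; 0 0 -10 0 0 0 -1; 0 0 -30 0 0 0 -1; 0 0 -60 0 0 0 -1; 0 0 -95 0 0 0 -1"}}

```text
t: 26.9
tcp_pos: [0.4299, 0.2579, 0.1369]
tool_rot: [0.935, 0.353, -0.001, -0.0]
force: [0.6, -0.5, -1.9]
finger_gap: 0.115
gripper_force: 48.7
```

Emit:
{"api": "move_arm", "payload": {"commands": "0 0 -30 0 0 0 -1; 0 0 -65 0 0 0 -1; 1 20 -95 0 0 0 -1; 3 55 -100 0 0 0 -1; 5 100 -100 0 0 0 -1"}}

```text
t: 27.52
tcp_pos: [0.5006, 0.1864, 0.2374]
tool_rot: [0.935, 0.354, 0.001, -0.0]
force: [0.3, -0.6, -1.6]
finger_gap: 0.115
gripper_force: 48.8
```

Emit:
{"api": "move_arm", "payload": {"commands": "2 50 0 0 0 0 -1; 4 100 0 0 0 0 -1; 6 145 0 0 0 0 -1; 7 175 0 0 0 0 -1; 8 186 0 0 0 0 -1"}}

```text
t: 28.15
tcp_pos: [0.63, 0.0508, 0.2359]
tool_rot: [0.936, 0.353, -0.0, -0.0]
force: [-0.0, 1.2, -1.8]
finger_gap: 0.111
gripper_force: 48.8
```

Emit:
{"api": "move_arm", "payload": {"commands": "0 0 5 0 0 0 -1; 0 0 15 0 0 0 -1; 0 0 26 0 0 0 -1; 0 0 34 0 0 0 -1; 0 0 38 0 0 0 -1"}}

```text
t: 28.78
tcp_pos: [0.629, 0.0527, 0.1974]
tool_rot: [0.935, 0.354, -0.001, -0.0]
force: [0.4, -0.2, -1.5]
finger_gap: 0.121
gripper_force: 48.9
```

```bash
python3 - <<'E'
from h import *
go([.6298,.052,.169],.723)
s=save("wrist","pics/w9.png"); s2=save("top","pics/t9.png")
def circ(s,b,z):
  hsv=cv2.cvtColor(s["image"],cv2.COLOR_RGB2HSV); m=cv2.morphologyEx(cv2.inRange(hsv,(5,60,40),(28,255,255)),cv2.MORPH_CLOSE,np.ones((5,5)));k=m*0;u0,v0,u1,v1=b;k[v0:v1,u0:u1]=m[v0:v1,u0:u1]
  c=cv2.convexHull(max(cv2.findContours(k,0,2)[0],key=cv2.contourArea)); print(cv2.boundingRect(c),np.round(sum(cv2.fitEllipse(np.array([on(s,*p[0],z)[:2] for p in c],np.float32)*1000)[:2],()),1))
circ(s2,(255,170,335,255),.178)
E
```

```text
t 28.77 tcp [0.629  0.0527 0.1974] gap 0.121 F [ 0.4 -0.2 -1.5]
[[ 0.75   0.662 -0.001]
 [ 0.662 -0.75   0.   ]
 [-0.001 -0.001 -1.   ]]
shift [ 0.1  1.1 28.4] turn 0.0 yaw 0.723 q6 0.75
(260, 210, 48, 39) [609.5  69.2  95.1 127.5]
```

Emit:
{"api": "move_arm", "payload": {"commands": "0 0 4 0 0 0 -1; 0 0 8 0 0 0 -1; 0 0 12 0 0 0 -1; 0 0 15 0 0 0 -1; 0 0 18 0 0 0 -1"}}

```text
t: 29.5
tcp_pos: [0.6296, 0.0523, 0.1801]
tool_rot: [0.935, 0.354, 0.0, -0.0]
force: [-0.3, -0.2, -1.7]
finger_gap: 0.114
gripper_force: 48.9
```

Emit:
{"api": "move_arm", "payload": {"commands": "0 0 1 0 0 0 -1; 0 0 2 0 0 0 -1; 0 0 3.5 0 0 0 -1; 0 0 5 0 0 0 -1; 0 0 6 0 0 0 -1"}}

```text
t: 30.12
tcp_pos: [0.6296, 0.0523, 0.1742]
tool_rot: [0.935, 0.354, -0.0, -0.0]
force: [-0.1, -0.1, -1.3]
finger_gap: 0.118
gripper_force: 48.9
```

Past the lip top with no contact. Continuing to the ledge.

Emit:
{"api": "move_arm", "payload": {"commands": "0 0 1 0 0 0 -1; 0 0 2 0 0 0 -1; 0 0 3 0 0 0 -1; 0 0 4 0 0 0 -1; 0 0 5 0 0 0 -1"}}

```text
t: 30.75
tcp_pos: [0.6296, 0.0523, 0.17]
tool_rot: [0.935, 0.354, 0.0, 0.0]
force: [-1.6, -0.1, 6.2]
finger_gap: 0.119
gripper_force: 49.9
```

Emit:
{"api": "move_arm", "payload": {"commands": "0 0 0.5 0 0 0 -1; 0 0 1 0 0 0 -1; 0 0 1 0 0 0 -1; 0 0 0 0 0 0 -1; 0 0 -1 0 0 0 -1"}}

```text
t: 31.38
tcp_pos: [0.6296, 0.0523, 0.1701]
tool_rot: [0.935, 0.354, 0.0, 0.0]
force: [-0.1, 0.7, -0.7]
finger_gap: 0.12
gripper_force: 48.9
```

Emit:
{"api": "move_arm", "payload": {"commands": "0 0 0 0 0 0 -0.5; 0 0 0 0 0 0 0; 0 0 0 0 0 0 0.2; 0 0 0 0 0 0 0.2; 0 0 0 0 0 0 0.2"}}

```text
t: 32.0
tcp_pos: [0.6296, 0.0523, 0.1703]
tool_rot: [0.935, 0.354, 0.0, 0.0]
force: [-0.9, -0.4, 0.2]
finger_gap: 0.598
gripper_force: 0.0
```

Emit:
{"api": "move_arm", "payload": {"commands": "0 0 -10 0 0 0 0.2; 0 0 -35 0 0 0 0.2; 0 0 -65 0 0 0 0.2; 0 0 -90 0 0 0 0.2; 0 0 -100 0 0 0 0.2"}}

```text
t: 32.62
tcp_pos: [0.6305, 0.0522, 0.2729]
tool_rot: [0.935, 0.354, 0.002, 0.001]
force: [0.4, 0.0, -1.1]
finger_gap: 0.598
gripper_force: 0.0
```

```bash
python3 - <<'E'
from h import *
s=save("wrist","pics/w10.png"); t,r=st()
hsv=cv2.cvtColor(s["image"],cv2.COLOR_RGB2HSV); m=cv2.morphologyEx(cv2.inRange(hsv,(5,60,40),(28,255,255)),cv2.MORPH_OPEN,np.ones((7,7)))
cs=cv2.findContours(m,0,2)[0]
for c in cs:
  if cv2.contourArea(c)>5000:
    h=cv2.convexHull(c); print(cv2.boundingRect(h),cv2.contourArea(c))
    for z in (.157,.15,.145): print(z,np.round(sum(cv2.fitEllipse(np.array([on(s,*p[0],z)[:2] for p in h],np.float32)*1000)[:2],()),1))
g=cv2.cvtColor(s["image"],cv2.COLOR_RGB2GRAY)
# dial: nearest dark area to predicted pixel
print("dial px",pix(s,[.4385,.0375,.119]),pix(s,[.4385,.0375,.09]))
E
```

```text
t 32.67 tcp [0.6307 0.0522 0.2732] gap 0.601 F [0.  0.4 0.9]
[[ 0.75   0.661  0.005]
 [ 0.661 -0.75  -0.   ]
 [ 0.003  0.003 -1.   ]]
(459, 208, 139, 94) 7874.5
0.157 [730.4 -87.6  68.7 136.6]
0.15 [731.4 -92.8  70.5 140.3]
0.145 [732.2 -96.6  71.8 142.9]
(224, 127, 246, 186) 28917.0
0.157 [645.4  44.8 146.4 188. ]
0.15 [644.1  43.1 150.3 193.1]
0.145 [643.2  41.8 153.1 196.8]
(481, 15, 159, 190) 21543.5
0.157 [847.  -71.3 121.1 254.8]
0.15 [851.2 -76.1 124.4 261.7]
0.145 [854.2 -79.6 126.7 266.6]
dial px (np.float64(203.7075307230199), np.float64(363.9441998316367)) (np.float64(211.8325239944196), np.float64(346.10806043110733))
```

The lid is fully down: contact came at the expected height, and it's released. Moving over the dial and turning the wrist to the half-turn grasp so the last joint has range.

Emit:
{"api": "move_arm", "payload": {"commands": "-25 -19 0 0 0 -8.6 0; -58 -44 0 0 0 -17.2 0; -95 -72 0 0 0 -25.8 0; -130 -98 0 0 0 -34.4 0; -152 -115 0 0 0 -43 0"}}

```text
t: 33.3
tcp_pos: [0.4365, 0.0382, 0.2695]
tool_rot: [0.739, 0.674, -0.001, -0.001]
force: [0.2, 0.0, 0.1]
finger_gap: 0.501
gripper_force: 0.0
```

Emit:
{"api": "move_arm", "payload": {"commands": "0 0 0 0 0 -10 0; 0 0 0 0 0 -20 0; 0 0 0 0 0 -30 0; 0 0 0 0 0 -40 0; 0 0 0 0 0 -50 0"}}

```text
t: 33.92
tcp_pos: [0.4389, 0.0381, 0.2696]
tool_rot: [0.385, 0.923, -0.0, -0.001]
force: [0.3, -0.4, 0.2]
finger_gap: 0.501
gripper_force: 0.0
```

Emit:
{"api": "move_arm", "payload": {"commands": "0 0 0 0 0 -9 0; 0 0 0 0 0 -18 0; 0 0 0 0 0 -27 0; 0 0 0 0 0 -36 0; 0 0 0 0 0 -36 0"}}

```text
t: 34.55
tcp_pos: [0.439, 0.0381, 0.2697]
tool_rot: [0.085, 0.996, 0.0, -0.001]
force: [-0.6, 0.8, 0.1]
finger_gap: 0.499
gripper_force: 0.0
```

```bash
python3 - <<'E'
from h import *
s=save("wrist","pics/w11.png"); go([.44,.038,.27],2.97)
u,v=pix(s,[.44,.038,.115]); print(u,v); u,v=int(u),int(v)
g=cv2.cvtColor(s["image"],cv2.COLOR_RGB2GRAY)
m=cv2.inRange(g,0,70); n,l,stt,cc=cv2.connectedComponentsWithStats(m)
for i in range(1,n):
  if stt[i,4]>150 and abs(cc[i][0]-u)<120 and abs(cc[i][1]-v)<120: print(stt[i],cc[i],on(s,*cc[i],.1))
G=cv2.resize(g[v-56:v+56,u-56:u+56],(28,28),interpolation=cv2.INTER_AREA)
for r in G: print(" ".join("%3d"%x for x in r))
E
```

```text
t 34.6 tcp [0.4391 0.0381 0.2698] gap 0.501 F [-0.3  0.  -0.3]
[[-0.986  0.169 -0.001]
 [ 0.169  0.986  0.   ]
 [ 0.001  0.    -1.   ]]
shift [-0.9  0.1 -0.2] turn 0.1 yaw 2.971 q6 -1.57
318.2058621129277 217.49815606066596
[ 296  185   45   54 1666] [318.1092437  209.51020408] [0.43681948 0.03843956 0.1       ]
151 138 122 103  91  88  94 100 111 121 129 116 135 123 106 143 123 125 146 135 140 146 144 145 144 142 144 143
 85  86  92 100 108 119 127 135 140 135 136 114 135 137 128 138 124 137 147  99 142 146 144 145 145 143 143 143
106 118 127 133 136 139 140 144 144 137 138 133 129 130 131 132 136 134 137 121 145 139 109 146 145 142 143 144
138 139 141 142 143 145 145 142 140 118 121 129 132 132 136 141 142 138 137 137 142  99 138 145 144 143 142 144
144 144 146 146 145 146 144 125 117 130 131 131 131 132 132 136 138 143 146 143 137 140 146 136 111 142 142 144
146 146 145 147 145 144 111 105 137 136 132 133 133 129 129 132 134 139 141 142 146 142 127 101 137 144 142 144
145 146 145 148 146 134 100 134 141 134 133  92  61  37  35  48  88 126 141 143 144 143 142 144 145 143 141 143
14
[... 1649 characters left out ...]
 136 135 137 134 133 135 134
143 142 142 141 143 141 145 137 136 135 135 135 135 135 135 134 136 133 134 133 138 137 134 137 134 133 135 133
144 142 143 142 142 141 137 134 135 135 134 135 134 135 136 134 136 134 134 133 137 138 134 137 135 133 135 134
145 141 142 142 141 136 133 134 134 136 134 135 134 135 136 134 136 134 133 133 136 138 134 136 135 133 133 134
145 143 142 142 138 133 131 135 133 136 134 135 135 135 136 134 135 135 132 134 134 139 135 136 136 134 132 134
143 144 141 142 134 133 131 134 133 135 135 134 135 135 135 135 134 136 133 134 133 138 136 134 136 134 132 135
142 145 141 138 132 132 132 133 133 135 136 134 135 135 135 136 134 136 133 134 133 137 137 135 136 134 132 134
```

```bash
python3 - <<'E'
from h import *
s=dict(np.load("pics/w11.npz")); g=cv2.cvtColor(s["image"],cv2.COLOR_RGB2GRAY)
m=cv2.inRange(g,75,255); m[:190]=0;m[216:]=0;m[:,:308]=0;m[:,328:]=0
c=max(cv2.findContours(m,0,2)[0],key=cv2.contourArea); print(cv2.minAreaRect(c))
ys,xs=np.nonzero(m); p=np.polyfit(ys,xs,1); a,b=ys.min(),ys.max()
A=on(s,np.polyval(p,a),a,.119);B=on(s,np.polyval(p,b),b,.119); d=A-B; print(A,B,"yaw",np.arctan2(d[1],d[0]))
# bar lower tip
for v in (228,231,234,237):
  r=np.nonzero(g[v,295:345]<60)[0]+295; print(v,r.min(),r.max())
C=on(s,320.5,238,.119); d=A-C; print(C,"bar yaw",np.arctan2(d[1],d[0]),np.linalg.norm(d),(A+C)/2)
E
```

```text
((316.876953125, 205.01541137695312), (18.357141494750977, 3.969111204147339), 82.87498474121094)
[0.42003808 0.03940489 0.119     ] [0.43575878 0.03843407 0.119     ] yaw 3.0799166780879546
228 311 327
231 313 327
234 313 327
237 314 326
[0.45755441 0.03701731 0.119     ] bar yaw 3.078037314893378 0.037592222668222895 [0.43879624 0.0382111  0.119     ]
```

Bar measured at yaw 3.08, centred at (0.4388, 0.0382), so the dial reads about 0.135, which is in range. Descending on it.

Emit:
{"api": "move_arm", "payload": {"commands": "0 0 35 0 0 -3 0; 0 0 75 0 0 -6 0; 0 0 115 0 0 -6.2 0; 0 0 140 0 0 -6.2 0; 0 0 150 0 0 -6.2 0", "grip_force": 40}}

```text
t: 35.22
tcp_pos: [0.4386, 0.0381, 0.1189]
tool_rot: [0.031, 1.0, 0.0, -0.002]
force: [-0.6, 0.3, 0.1]
finger_gap: 0.499
gripper_force: 0.0
```

Emit:
{"api": "move_arm", "payload": {"commands": "0 0 5 0 0 0 0; 0 0 11 0 0 0 0; 0 0 17 0 0 0 0; 0 0 21 0 0 0 0; 0 0 24 0 0 0 0"}}

```text
t: 35.85
tcp_pos: [0.4396, 0.038, 0.0963]
tool_rot: [0.03, 1.0, -0.0, 0.0]
force: [-0.5, -0.3, -0.1]
finger_gap: 0.499
gripper_force: 0.0
```

Emit:
{"api": "move_arm", "payload": {"commands": "0 0 0 0 0 0 -1; 0 0 0 0 0 0 -1; 0 0 0 0 0 0 -1; 0 0 0 0 0 0 -1; 0 0 0 0 0 0 -1"}}

```text
t: 36.48
tcp_pos: [0.4396, 0.0378, 0.0965]
tool_rot: [0.029, 1.0, -0.0, 0.0]
force: [-1.4, -3.6, 2.6]
finger_gap: 0.15
gripper_force: 40.6
```

```bash
python3 - <<'E'
from h import *
go([.4388,.038,.096],3.079)
E
```

```text
t 36.48 tcp [0.4396 0.0378 0.0965] gap 0.15 F [-1.4 -3.6  2.6]
[[-0.998  0.059  0.   ]
 [ 0.059  0.998 -0.   ]
 [-0.    -0.    -1.   ]]
shift [0.8 0.2 0.5] turn 0.2 yaw 3.083 q6 -1.68
```

Gripped: the opening of about 13 mm fits the 14 mm bar. Turning clockwise, which is a positive turn about the downward tool axis.

Emit:
{"api": "move_arm", "payload": {"commands": "0 0 0 0 0 7 -1; 0 0 0 0 0 15 -1; 0 0 0 0 0 23 -1; 0 0 0 0 0 31 -1; 0 0 0 0 0 39 -1"}}

```text
t: 37.1
tcp_pos: [0.4396, 0.0378, 0.0965]
tool_rot: [0.363, 0.932, -0.0, 0.0]
force: [-1.7, -2.7, 2.8]
finger_gap: 0.157
gripper_force: 40.6
```

Emit:
{"api": "move_arm", "payload": {"commands": "0 0 0 0 0 8 -1; 0 0 0 0 0 16 -1; 0 0 0 0 0 24 -1; 0 0 0 0 0 32 -1; 0 0 0 0 0 37 -1"}}

```text
t: 37.72
tcp_pos: [0.4396, 0.0378, 0.0965]
tool_rot: [0.64, 0.769, -0.0, 0.0]
force: [-1.3, -3.7, 3.4]
finger_gap: 0.158
gripper_force: 40.6
```

Emit:
{"api": "move_arm", "payload": {"commands": "0 0 0 0 0 1 -1; 0 0 0 0 0 2 -1; 0 0 0 0 0 3 -1; 0 0 0 0 0 3 -1; 0 0 0 0 0 3 -1"}}

```text
t: 38.35
tcp_pos: [0.4397, 0.0378, 0.0965]
tool_rot: [0.657, 0.753, -0.0, 0.0]
force: [-2.0, -3.0, 4.7]
finger_gap: 0.156
gripper_force: 41.7
```

```bash
python3 - <<'E'
from h import *
t,r=st(); print(np.round(t["ft_torque"],2), "yaw",np.arctan2(r[1,0],r[0,0]))
E
```

```text
t 38.35 tcp [0.4397 0.0378 0.0965] gap 0.156 F [-2.  -3.   4.7]
[[-0.135  0.991  0.   ]
 [ 0.991  0.135 -0.001]
 [-0.001  0.    -1.   ]]
[-0.66  0.19  0.62] yaw 1.7066563697826358
```

At the stop (commanded 79°, measured 78.8°, torque built up). Releasing, backing off and verifying.

Emit:
{"api": "move_arm", "payload": {"commands": "0 0 0 0 0 -1 -1; 0 0 0 0 0 -1 -0.5; 0 0 0 0 0 -1 0; 0 0 0 0 0 -1 0; 0 0 0 0 0 -1 0"}}

```text
t: 38.98
tcp_pos: [0.4394, 0.0382, 0.0962]
tool_rot: [0.652, 0.758, 0.0, -0.0]
force: [0.0, -0.1, 0.2]
finger_gap: 0.496
gripper_force: 0.0
```

Emit:
{"api": "move_arm", "payload": {"commands": "0 0 -15 0 0 0 0; 0 0 -50 0 0 0 0; 0 0 -95 0 0 0 0; 0 0 -140 0 0 0 0; 0 0 -173 0 0 0 0"}}

```text
t: 39.6
tcp_pos: [0.4397, 0.0381, 0.2713]
tool_rot: [0.652, 0.758, 0.001, 0.001]
force: [1.4, -0.4, -0.4]
finger_gap: 0.498
gripper_force: 0.0
```

Emit:
{"api": "move_arm", "payload": {"commands": "0 0 0 0 0 0 0; 0 0 0 0 0 0 0; 0 0 0 0 0 0 0; 0 0 0 0 0 0 0; 0 0 0 0 0 0 0"}}

```text
t: 40.22
tcp_pos: [0.4393, 0.0381, 0.2687]
tool_rot: [0.652, 0.758, -0.0, -0.001]
force: [-0.7, -0.6, 1.0]
finger_gap: 0.5
gripper_force: 0.0
```

```bash
python3 - <<'E'
from h import *
s=save("wrist","pics/w12.png"); st(); g=cv2.cvtColor(s["image"],cv2.COLOR_RGB2GRAY)
u,v=map(int,pix(s,[.4388,.038,.119])); print(u,v)
dark=cv2.inRange(g,0,60); n,l,stt,cc=cv2.connectedComponentsWithStats(dark); i=l[v,u] or l[v+8,u]; print(stt[i])
c=max(cv2.findContours((l==i).astype(np.uint8),0,2)[0],key=cv2.contourArea); h=np.zeros_like(g); cv2.drawContours(h,[cv2.convexHull(c)],-1,255,-1); h=cv2.erode(h,np.ones((7,7)))
m=cv2.bitwise_and(cv2.inRange(g,85,255),h); n,l,stt,cc=cv2.connectedComponentsWithStats(m); i=1+np.argmax(stt[1:,4]); print(stt[i])
ys,xs=np.nonzero(l==i); q=cv2.fitLine(np.array([xs,ys],np.float32).T,2,0,.01,.01).ravel(); print(q)
A=on(s,q[2]+8*q[0],q[3]+8*q[1],.119)-on(s,q[2]-8*q[0],q[3]-8*q[1],.119); print("bar yaw mod pi",np.arctan2(A[1],A[0])%np.pi,"theta",(0.072-np.arctan2(A[1],A[0]))%np.pi)
t=save("top","pics/t12.png"); hsv=cv2.cvtColor(t["image"],cv2.COLOR_RGB2HSV); m=cv2.morphologyEx(cv2.inRange(hsv,(5,60,40),(28,255,255)),cv2.MORPH_CLOSE,np.ones((5,5)));k=m*0;k[172:258,250:331]=m[172:258,250:331]
c=cv2.convexHull(max(cv2.findContours(k,0,2)[0],key=cv2.contourArea)); print(cv2.boundingRect(c),np.round(sum(cv2.fitEllipse(np.array([on(t,*p[0],.157)[:2] for p in c],np.float32)*1000)[:2],()),1))
m=cv2.inRange(hsv,(20,120,80),(35,255,255))[220:255,380:418]; print("lemon",on(t,*(np.argwhere(m).mean(0)[::-1]+[380,220]),.025))
E
```

```text
t 40.27 tcp [0.4394 0.038  0.2688] gap 0.504 F [-0.2 -0.  -0.4]
[[-0.15   0.989 -0.001]
 [ 0.989  0.15   0.   ]
 [ 0.    -0.001 -1.   ]]
319 217
[ 297  185   45   54 1611]
[318 195   4  20  75]
[2.1322512e-03 9.9999774e-01 3.1945334e+02 2.0486667e+02]
bar yaw mod pi 1.7229669129807075 theta 1.4906257406090857
(262, 184, 64, 65) [628.3  52.1 144.9 147.7]
lemon [ 0.59277286 -0.21516837  0.025     ]
```

Everything checks out: the dial reads about 1.49, the lid is centred at (0.628, 0.052) and measures 147 mm at closed height, and the lemon hasn't moved. Handing in.

```bash
python3 -c "
from station import ticket; print(ticket.sign_off())"
```

```text
the job is handed in; nothing more can be done
None
```

The mandarin is set to steam and the job is handed in at about 40 s: basket seated on the collar with the mandarin inside, lid fully down, dial at about 1.49 rad of 1.5; the hand-in gave no verdict, the jar was not re-measured, and I viewed 11 pictures, one over the limit of 10.

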